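# Bring the marked sole under the punch

### The arm

A 6-joint arm with a two-finger parallel gripper is mounted at the origin on the work surface. World frame = base frame: x ahead of the robot, y to its left, z up, the work surface at z = 0. Lengths are in mm, angles in degrees, forces in N, time in s.
With the tool pointing down it reaches from about 300 to 850 mm from the base axis. Payload 4.2 kg.
Tool frame: the origin (TCP) lies midway between the tips of the shut fingers; the grasp point (between the pads) lies 19 mm behind it; z points along the fingers, y is the line along which they close (so a half turn about z gives the same grasp; the last joint's range is limited). The gripper opens to 91 mm and grips with 3 to 60 N. Pads are 32 mm wide; open, the fingers measure 118 mm over their backs; the gripper's body (76 mm by 178 mm) begins 60 mm behind the grasp point.
Start: joints at [-68.755, 18.312, 89.639, -0, 72.044, -1.146], TCP at [219.038, -531.663, 213.976] pointing down, gripper open.
Joint ranges: [-177.97, 177.97], [-48.28, 115.42], [12.27, 149.76], [-77.06, 257.06], [2.81, 150.46], [-146.56, 146.56]. Speed limits (degrees/s): [147.25, 147.25, 180, 180, 180, 180].

### API

Orientations are given as [roll, pitch, yaw] about the fixed x, y, z axes, in that order (R = Rz(yaw) Ry(pitch) Rx(roll)).
In Python, from workcell import env, cams gives the robot as it stands (env), with the cameras (cams).
- The arm moves only by the shell command python3 drive.py 'ROWS' [OPENING] [FORCE]. ROWS is rows parted by semicolons, their numbers by spaces, 1 to 8 of them, each of 6 numbers: dx, dy, dz in mm, then a rotation vector rx, ry, rz in degrees; each row shifts and turns the commanded pose from where the row before left it, along the tool's axes as they then stand; what a row does not reach is not made up. A row lasts 1/10 s, in which the tool goes at most 50 mm and 8.59 degrees, less where a joint would pass 70% of its speed; a pose out of reach is approached as far as the arm can. OPENING is the finger opening in mm, set as the command begins (- or left out keeps the last). The fingers move at their own pace and stop on an object; FORCE is the grip in N (left out, the last holds). Time passes only in rows, so rows that do not move let the fingers close. It prints the time, the measured TCP pose, the force, the opening and the grip force at its end.
- env.state(): the state, without advancing time (a new reading comes with each control period).
- cams.grab_frame(name): name is "scene" or "top" or "wrist"; returns the picture (400x640x3 uint8, blue, green, red); there is no depth.
- cams.camera_model(name): a dict with "fx", "fy", "cx", "cy" (pixels), "T" (4x4, takes a point from camera to world coordinates). Camera axes: x right, y up, looking along -z (the intrinsics and any distortion apply to the point x, -y, -z); pixel columns grow to the right and rows downward; lengths in mm; the calibration is good to about 2 mm. A picture is of the moment at which its call begins: read the wrist's pose just before it. camera_model takes no time and is no camera call; for the wrist camera it gives the pose at the moment of the call.
- env.job_done(): hands the job in; it is judged then, once.
The state is a dict: "time_s": time; "qpos": joint angles; "qvel": joint speeds; "effort": joint torques, N m; "ee_pos": TCP position; "ee_rot": TCP orientation; "force": force on the tool from outside, world axes, zero at the start; "torque": the same for the moment, N m; "gripper_width": finger opening in mm; "gripper_force": force on a finger pad.
Only numpy, scipy, OpenCV 4.12 (cv2) and the standard library are available. Lean on these libraries where they do the work, as an engineer would, in place of code of your own. Each camera call takes 0.05 s, during which the arm holds its last target. There are 200 camera calls.

### The job

On the shoemaker's bench, slide the tan cork sole flat along the bench, without picking it up, until the red spot at its toe lies straight under the tip of the blue punch press, then let go of it. Leave the black sole and the little tin where they are.

Things in the scene. Friction and masses are not known exactly. Their poses are not given: they have to be found in the camera images.
- cork_sole: Loose tan cork shoe sole, 230 mm long, 20 mm thick, flat on the bench, under 0.25 kg; red spot 24 mm across on its toe. Origin on the underside below the spot's centre, x towards the toe, z up. Toe ends at x = 30 mm; forefoot 80 mm wide at -35; straight waist 50 mm wide, to grip from above, from -140 to -85, middle -110; heel 60 mm wide, ends at -200. Starts with the toe roughly to +y.
- black_sole: Loose black rubber sole of the same shape and size with a white spot on its toe, same origin and axes. A bystander: leave it alone.
- tin: Small loose round tin with a yellow label, 50 mm in diameter, 50 mm high; origin at the centre of its underside. A bystander.
- punch_tip (a point): Point of the steel punch of the blue bench press (fixed, does not move), 45 mm above the bench: a sole passes under. A dark disc 70 mm across lies flush in the bench below it. Punch 12 mm thick up to 100 mm height, then 24 mm; from 150 mm a 36 mm head on a 50 mm wide arm leading roughly to +y, to a column whose foot begins 120 mm from the point. The -y side is open.

How it is judged:
By the outcome, as a careful person would: the job done as asked, in the order asked, and still so for the second after the job is handed in, with the robot touching nothing.
It also fails if it takes over 40 s, if anything falls off the work surface, if the arm or the gripper's body presses on something with over 40 N, if the wrist force passes 120 N, or if a joint passes its speed limit or range.

## Working session

There is one attempt and no reset: what is moved stays moved. The work goes in short steps, Python scripts to look and compute and a shell command to move; the robot and the scene stay as the last step left them, time stands still between calls to the robot, and variables do not carry over. Pictures are saved under pics/ and viewed, at most 10 in all, crops included, and the job is handed in when it is done.

```bash
ls; mkdir -p pics
python3 - <<'E'
from workcell import env, cams
import cv2
for n in("top","scene"):
    cv2.imwrite(f"pics/{n}0.png",cams.grab_frame(n)); m=cams.camera_model(n); print(n,m)
s=env.state();print(s["time_s"],s["ee_pos"],s["ee_rot"])
E
```

```text
drive.py
pics
workcell.py
top {'fx': 486.2887599566653, 'fy': 486.2887599566653, 'cx': 320.45437485147505, 'cy': 198.7744258848214, 'T': array([[-2.68782306e-02,  9.98917273e-01, -3.79715921e-02,
         5.23719430e+02],
       [-9.99635766e-01, -2.67664849e-02,  3.44827487e-03,
         9.82729913e+01],
       [ 2.42817528e-03,  3.80504451e-02,  9.99272869e-01,
         7.86815043e+02],
       [ 0.00000000e+00,  0.00000000e+00,  0.00000000e+00,
         1.00000000e+00]])}
scene {'fx': 483.4300193966188, 'fy': 483.4300193966188, 'cx': 315.603053335723, 'cy': 198.0891295777367, 'T': array([[-8.83392271e-02, -8.07944067e-01,  5.82599833e-01,
         1.06606513e+03],
       [ 9.96077320e-01, -7.46551927e-02,  4.75034132e-02,
         1.06182429e+02],
       [ 5.11400188e-03,  5.84510895e-01,  8.11369743e-01,
         7.75891664e+02],
       [ 0.00000000e+00,  0.00000000e+00,  0.00000000e+00,
         1.00000000e+00]])}
0.1 [ 218.86671173 -531.21636032  213.20326297] [-1.79907250e+02 -1.60273324e-03  2.23930308e+01]
```

View pics/top0.png

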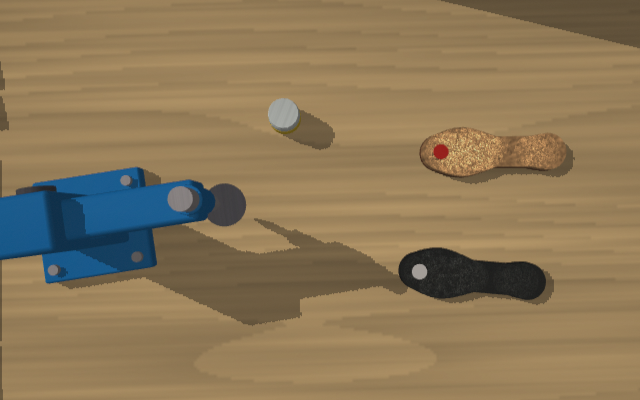

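View pics/scene0.png

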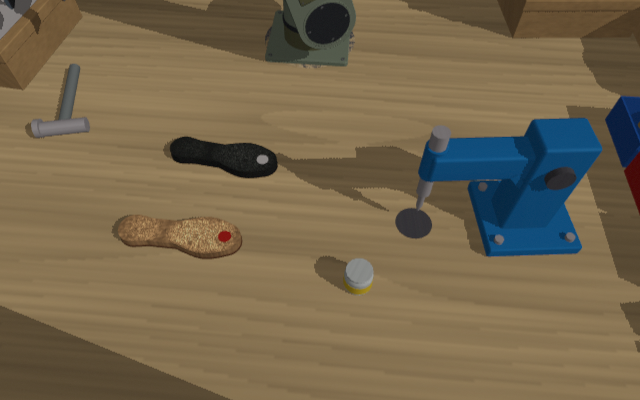

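The top view shows the red spot at about (441,152), the disc at (227,205), the tin at (283,113) and the black sole's spot at (419,271). In the scene view the red spot is at (225,237), the disc at (414,223) and the punch tip near (419,208). Next I'll enlarge these and measure.

```bash
cat > h.py <<'E'
from workcell import env, cams
import numpy as np, cv2
def px2w(name,u,v,z,m=None):
    m=m or cams.camera_model(name)
    d=m["T"][:3,:3]@np.array([(u-m["cx"])/m["fx"],-(v-m["cy"])/m["fy"],-1.])
    o=m["T"][:3,3]; return o+d*(z-o[2])/d[2]
def w2px(name,p,m=None):
    m=m or cams.camera_model(name)
    c=m["T"][:3,:3].T@(np.array(p)-m["T"][:3,3])
    return m["cx"]-m["fx"]*c[0]/c[2], m["cy"]+m["fy"]*c[1]/c[2]
def red(img):
    b,g,r=[img[...,i].astype(int) for i in range(3)]
    k=(r>120)&(g<70)&(b<70); n,l,s,c=cv2.connectedComponentsWithStats(k.astype(np.uint8))
    i=1+np.argmax(s[1:,4]); return c[i],s[i]
E
python3 - <<'E'
from h import *
t=cv2.imread("pics/top0.png");s=cv2.imread("pics/scene0.png")
for n,i in(("top",t),("scene",s)):
    c,st=red(i);print(n,c,st,px2w(n,*c,20))
c=lambda i,x,y,w,h,k:cv2.resize(i[y:y+h,x:x+w],None,fx=k,fy=k,interpolation=cv2.INTER_CUBIC)
a=c(t,410,110,170,80,4.7)[:300,:799]
b=np.hstack([c(t,180,170,80,60,5),c(s,380,180,79,60,5)])
a=cv2.resize(a,(b.shape[1],300)) if 0 else a[:,:b.shape[1]]
a=cv2.copyMakeBorder(a,0,300-a.shape[0] if a.shape[0]<300 else 0,0,b.shape[1]-a.shape[1],0)
cv2.imwrite("pics/c1.png",np.vstack([a,b]))
E
```

```text
top [440.42011834 151.26627219] [434 144  14  15 169] [623.08636202 -96.46022541  20.        ]
scene [224.00862069 235.97413793] [218 231  13  11 116] [623.40053625 -96.74413045  20.        ]
```

View pics/c1.png

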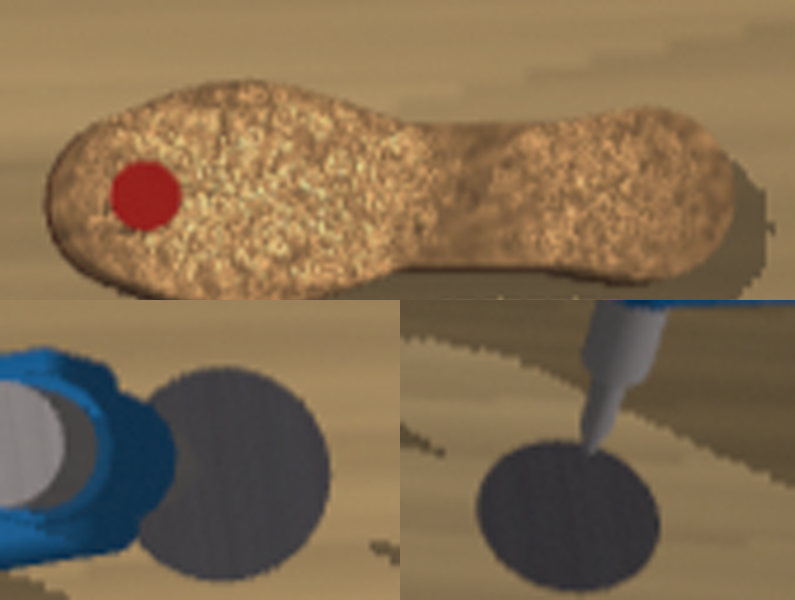

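The crop shows the spot at top px (440.4,151.3) and the heel end at about (566.4,151.5). The disc centre is at top px (224.6,204.7) and scene px (413.8,223.2), and the punch tip is at scene px (418.4,211).

Run:
```python
from h import *
print("disc",px2w("top",224.6,204.7,0),px2w("scene",413.8,223.2,0),"tip",px2w("scene",418.4,211,45))
s=px2w("top",440.4,151.3,20);h=px2w("top",566,151.3,20);w=px2w("top",410+460/4.7,110+194.5/4.7,20)
for p in(h,w): d=s-p;print(p,np.hypot(*d[:2]),np.degrees(np.arctan2(d[1],d[0])))
print("tin",px2w("top",283,113,50),"blk",px2w("top",419,271,20),px2w("top",545,281,20))
st=env.state();print(st["ee_pos"],st["ee_rot"],st["qpos"]);print(cams.camera_model("wrist"))
```

```text
disc [548.18219857 250.81949655   0.        ] [550.54362317 252.6526626    0.        ] tip [552.95257045 253.35062443  45.        ]
[ 617.74247478 -295.66069887   20.        ] 199.3045588511119 88.47875096993417
[ 620.05997198 -203.4183675    20.        ] 107.03329584970722 88.40801537546197
tin [684.20962139 149.35344997  50.        ] blk [435.28470823 -55.97630463  20.        ] [ 414.30251167 -253.23950954   20.        ]
[ 218.86671173 -531.21636032  213.20326297] [-1.79907250e+02 -1.60273324e-03  2.23930308e+01] [-6.87545905e+01  1.83478389e+01  8.96997849e+01 -2.68298684e-04
  7.20451400e+01 -1.14753970e+00]
{'fx': 337.70245549547644, 'fy': 337.70245549547644, 'cx': 316.8366579353572, 'cy': 198.36297692542686, 'T': array([[ 3.80892730e-01,  8.98791505e-01,  2.17012810e-01,
         2.78542835e+02],
       [-9.24617094e-01,  3.70757235e-01,  8.73057937e-02,
        -5.06855867e+02],
       [-1.98936374e-03, -2.33907896e-01,  9.72256725e-01,
         3.83405985e+02],
       [ 0.00000000e+00,  0.00000000e+00,  0.00000000e+00,
         1.00000000e+00]])}
```

```bash
R='41 -11.5 0 0 0 0'; python3 drive.py '41 -11.5 0 0 0 0;41 -11.5 0 0 0 0;41 -11.5 0 0 0 0;41 -11.5 0 0 0 0;41 -11.5 0 0 0 0;41 -11.5 0 0 0 0' 91; python3 drive.py '41 -11.5 0 0 0 0;41 -11.5 0 0 0 0;41 -11.5 0 0 0 0;41 -11.5 0 0 0 0;41 -11.5 0 0 0 0;41 -11.5 0 0 0 0'; python3 drive.py '0 0 0 0 0 -8.25;0 0 0 0 0 -8.25;0 0 0 0 0 -8.25;0 0 0 0 0 -8.25;0 0 0 0 0 -8.25;0 0 0 0 0 -8.25;0 0 0 0 0 -8.25;0 0 0 0 0 -8.25'; python3 drive.py '0 0 0 0 0 0;0 0 0 0 0 0'
```

```text
time_s: 0.7
ee_pos: [421.2, -372.8, 213.6]
ee_rot: [-180.0, 0.0, 22.4]
force: [0.8, -1.4, 0.3]
gripper_width: 91.1
gripper_force: 0.0
time_s: 1.3
ee_pos: [622.4, -215.3, 213.4]
ee_rot: [-180.0, 0.0, 22.4]
force: [-0.2, -0.8, -0.1]
gripper_width: 91.2
gripper_force: 0.0
time_s: 2.1
ee_pos: [621.1, -216.5, 213.3]
ee_rot: [-179.9, -0.0, 88.7]
force: [0.9, -1.2, -0.1]
gripper_width: 91.0
gripper_force: 0.0
time_s: 2.3
ee_pos: [621.2, -216.6, 213.6]
ee_rot: [-180.0, -0.0, 88.2]
force: [-0.6, 0.5, 0.1]
gripper_width: 91.1
gripper_force: 0.0
```

```bash
python3 drive.py '0 -1 40 0 0 0;0 0 40 0 0 0;0 0 40 0 0 0;0 0 40 0 0 0;0 0 0 0 0 0;0 0 0 0 0 0'
python3 - <<'E'
from h import *
i=cams.grab_frame("wrist");cv2.imwrite("pics/w1.png",i);s=env.state();print(s["ee_pos"])
c,st=red(i);print(c,px2w("wrist",*c,20));print("tcp px",w2px("wrist",[s["ee_pos"][0],s["ee_pos"][1],20]))
E
```

```text
time_s: 2.9
ee_pos: [620.6, -216.7, 54.2]
ee_rot: [-180.0, -0.0, 88.3]
force: [-0.4, -0.5, 0.3]
gripper_width: 91.0
gripper_force: 0.0
[ 621.75389635 -217.14680735   55.81314376]
[315.36442516  17.2812726 ] [623.53107102 -98.06432213  20.        ]
tcp px (np.float64(318.20346247444814), np.float64(222.15828030511275))
```

View pics/w1.png

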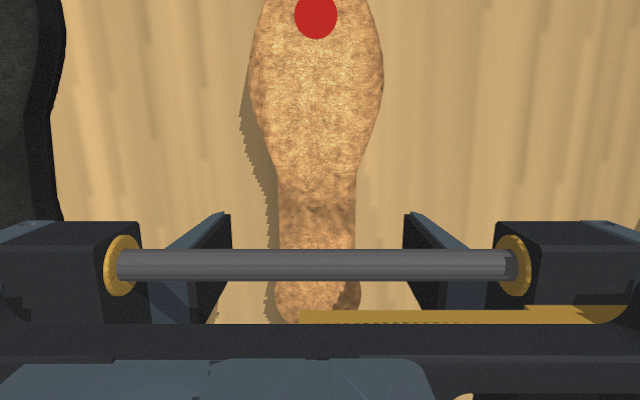

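The wrist view shows the waist centred between the open fingers, with the red spot at (315,17). I'll go down and grip.

```bash
python3 drive.py '0 0 20 0 0 0;0 0 18 0 0 0;0 0 6 0 0 0;0 0 4 0 0 0;0 0 0 0 0 0;0 0 0 0 0 0'; python3 drive.py '0 0 0 0 0 0;0 0 0 0 0 0;0 0 0 0 0 0;0 0 0 0 0 0;0 0 0 0 0 0;0 0 0 0 0 0;0 0 0 0 0 0;0 0 0 0 0 0' 40 12
python3 - <<'E'
from h import *
c,st=red(cams.grab_frame("wrist"));print(px2w("wrist",*c,20))
c,st=red(cams.grab_frame("top"));print(px2w("top",*c,20),env.state()["ee_pos"])
E
```

```text
time_s: 3.55
ee_pos: [621.2, -217.0, 7.3]
ee_rot: [179.9, 0.0, 88.4]
force: [0.3, 0.5, 0.2]
gripper_width: 90.9
gripper_force: 0.0
time_s: 4.35
ee_pos: [620.4, -216.7, 5.9]
ee_rot: [-180.0, 0.0, 88.4]
force: [0.1, -0.6, 0.9]
gripper_width: 49.8
gripper_force: 12.0
[ 622.0425979  -105.82102813   20.        ]
[623.28771742 -96.53693495  20.        ] [ 620.36851942 -216.66552549    5.95080447]
```

```bash
python3 drive.py '8 -2 0 0 0 0;16 -4 0 0 0 0;20 -5 0 0 0 0;20 -5 0 0 0 0;20 -5 0 0 0 0;20 -5 0 0 0 0;20 -5 0 0 0 0;20 -5 0 0 0 0' 40 20; python3 drive.py '20 -5 0 0 0 0;20 -5 0 0 0 0;20 -5 0 0 0 0;20 -5 0 0 0 0;20 -5 0 0 0 0;20 -5 0 0 0 0;20 -5 0 0 0 0;20 -5 0 0 0 0';python3 drive.py '10 -1 0 0 0 0;5 0 0 0 0 0;0 0 0 0 0 0;0 0 0 0 0 0'
python3 - <<'E'
from h import *
out=[]
for n,(x,y,w,h,k) in dict(top=(180,160,120,90,4.4),scene=(330,150,150,110,4.4)).items():
    i=cams.grab_frame(n);cv2.imwrite(f"pics/{n}2.png",i)
    try: c,st=red(i);print(n,c,st,px2w(n,*c,20))
    except Exception as e: print(n,e)
    i=i[170:250,190:270] if n=="top" else i[170:250,370:450]
    out.append(cv2.resize(i,None,fx=5,fy=5,interpolation=cv2.INTER_CUBIC))
cv2.imwrite("pics/c2.png",np.hstack(out));print(env.state()["ee_pos"])
E
```

```text
time_s: 5.25
ee_pos: [587.5, -69.2, 5.9]
ee_rot: [-180.0, -0.0, 88.4]
force: [-0.5, -0.5, -1.3]
gripper_width: 49.6
gripper_force: 20.0
time_s: 6.05
ee_pos: [551.5, 91.5, 5.9]
ee_rot: [-180.0, 0.0, 88.4]
force: [-0.1, -1.2, -0.6]
gripper_width: 50.0
gripper_force: 20.0
time_s: 6.45
ee_pos: [552.4, 104.3, 5.9]
ee_rot: [-180.0, -0.0, 88.4]
force: [0.1, 0.6, 0.4]
gripper_width: 50.0
gripper_force: 20.0
top [237.08474576 199.69491525] [232 193  10  14 118] [554.92764788 227.11375859  20.        ]
scene [400.25490196 218.39215686] [395 213  12  11 102] [555.38876419 223.90987397  20.        ]
[552.47537382 103.89630876   5.90320802]
```

View pics/c2.png

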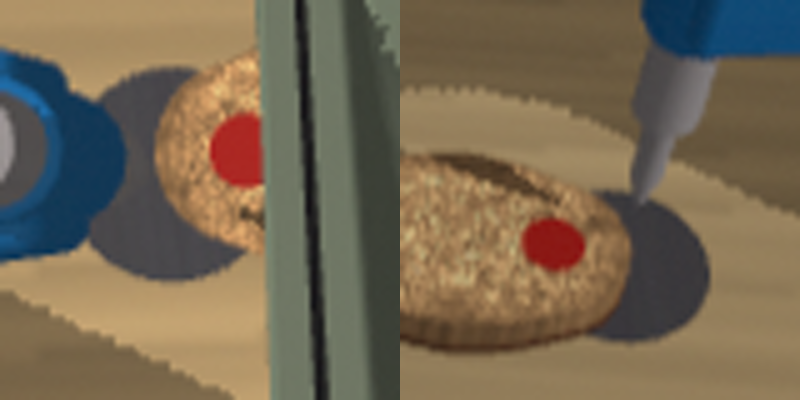

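The left panel (top view) has the spot half hidden by the arm. The right panel (scene view) shows the spot at (400.3,218.4), about 30 mm short, and the punch tip at (418,210.7). I'll refine the disc centre before the last bit of travel.

Run:
```python
from h import *
from scipy.optimize import least_squares
for n,(x0,y0,x1,y1) in dict(top=(215,178,255,232),scene=(390,203,440,243)).items():
    i=cv2.imread(f"pics/{n}0.png").astype(int); m=cams.camera_model(n)
    k=((i.max(2)<95)&(i.max(2)-i.min(2)<25)).astype(np.uint8); M=np.zeros_like(k);M[y0:y1,x0:x1]=k[y0:y1,x0:x1]
    c=max(cv2.findContours(M,0,cv2.CHAIN_APPROX_NONE)[0],key=cv2.contourArea)[:,0]
    if n=="top": c=c[c[:,0]>222]
    P=np.array([px2w(n,u,v,0,m)[:2] for u,v in c])
    r=least_squares(lambda q:np.hypot(*(P-q[:2]).T)-q[2],[550,252,35],loss="soft_l1");print(n,r.x,len(c),r.cost)
print(px2w("scene",418.1,210.7,45))
```

```text
top [548.6091594  250.91158052  33.18052111] 62 4.390926904355265
scene [548.40236606 251.64622332  33.75710917] 106 138.28510856716895
[552.33372197 252.82643814  45.        ]
```

```bash
python3 drive.py '8 -2 0 0 0 0;10 -2.5 0 0 0 0;7 -1.5 0 0 0 0;2.6 -0.6 0 0 0 0;0 0 0 0 0 0;0 0 0 0 0 0;0 0 0 0 0 0'
python3 - <<'E'
from h import *
i=cams.grab_frame("scene");c,st=red(i);print(c,st,px2w("scene",*c,20))
a=cv2.resize(i[110:260,300:500],None,fx=4,fy=4,interpolation=cv2.INTER_CUBIC)
j=cams.grab_frame("top")
try: c,st=red(j);print(c,st,px2w("top",*c,20))
except Exception as e: print(e)
cv2.imwrite("pics/c3.png",a);print(env.state()["ee_pos"])
E
```

```text
time_s: 7.25
ee_pos: [546.5, 132.2, 5.9]
ee_rot: [-180.0, -0.0, 88.4]
force: [-0.2, 0.7, -0.3]
gripper_width: 50.1
gripper_force: 20.0
[415.11881188 216.81188119] [409 212  13  11 101] [549.25934959 251.77339097  20.        ]
attempt to get argmax of an empty sequence
[546.54933146 132.04274016   5.91892389]
```

View pics/c3.png

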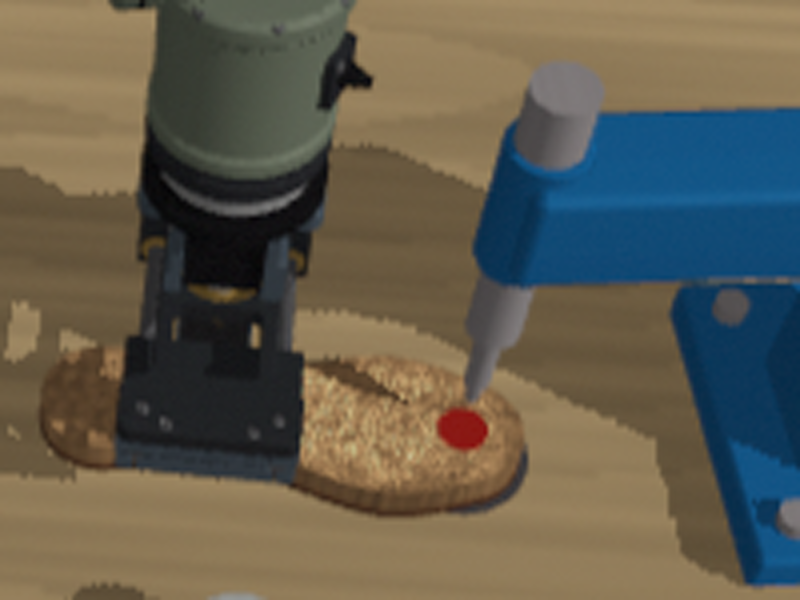

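The spot at scene (415.1,216.8) sits right below the punch tip at (417.5,210.5), and their world positions agree within about 2 mm. I'll release, rise and back away.

```bash
python3 drive.py '0 0 0 0 0 0;0 0 0 0 0 0;0 0 0 0 0 0;0 0 0 0 0 0;0 0 0 0 0 0;0 0 0 0 0 0' 88; python3 drive.py '0 0 -10 0 0 0;0 0 -20 0 0 0;-20 0 -20 0 0 0;-40 0 -20 0 0 0;-40 0 -20 0 0 0;-40 0 -20 0 0 0;-40 0 -20 0 0 0;-40 0 -10 0 0 0'; python3 drive.py '-40 0 -20 0 0 0;-40 0 -20 0 0 0;-40 0 0 0 0 0;0 0 0 0 0 0;0 0 0 0 0 0'
python3 - <<'E'
from h import *
i=cams.grab_frame("scene");c,st=red(i);print(c,px2w("scene",*c,20))
j=cams.grab_frame("top")
try: c,st=red(j);print(c,st,px2w("top",*c,20))
except Exception as e: print(e)
a=cv2.resize(i[120:300,100:480],(790,374),interpolation=cv2.INTER_CUBIC)
b=cv2.resize(j[80:310,150:590],(790,413))[:226]
cv2.imwrite("pics/c4.png",np.vstack([a,b]))
E
```

```text
time_s: 7.95
ee_pos: [546.6, 132.2, 6.0]
ee_rot: [180.0, 0.0, 88.4]
force: [0.5, 0.1, 0.6]
gripper_width: 88.1
gripper_force: 0.0
time_s: 8.75
ee_pos: [541.1, -89.5, 148.8]
ee_rot: [179.8, 0.0, 88.4]
force: [1.3, 0.9, 0.3]
gripper_width: 87.9
gripper_force: 0.0
time_s: 9.25
ee_pos: [536.6, -208.1, 186.3]
ee_rot: [180.0, -0.0, 88.3]
force: [0.2, -0.0, 0.4]
gripper_width: 88.0
gripper_force: 0.0
[415.01923077 216.86538462] [549.39778886 251.58321484  20.        ]
[222.83703704 204.02222222] [217 197  12  15 135] [548.70357225 249.69837842  20.        ]
```

View pics/c4.png

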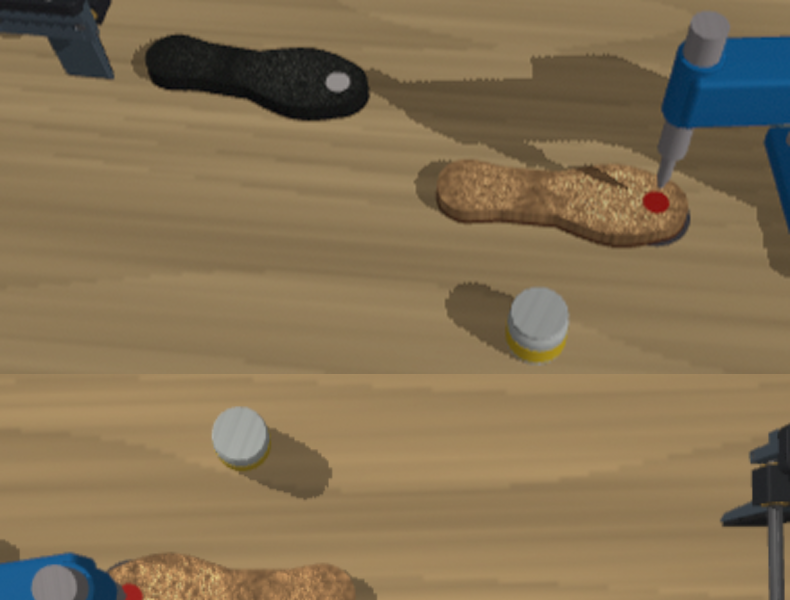

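The spot lies under the tip: scene px (415,216.9) gives (549.4,251.6). The gripper is clear, and the tin and black sole look untouched.

```bash
python3 -c "from workcell import env, cams; print(env.job_done())"
```

```text
the job is handed in; nothing more can be done
None
```

I slid the cork sole flat along the bench and let go of it with its red spot under the punch tip, within about 3 mm by the cameras; the tin and black sole were not touched, and the job was handed in at about 9.4 s.

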